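# Find the cap nut that bites and clamp the plate with it

### The arm

A 6-joint arm with a two-finger parallel gripper is mounted at the origin on a cart in front of the work surface, level with it; the furniture and walls round the work are solid. World frame = base frame: x ahead of the robot, y to its left, z up, the work surface at z = 0. Lengths are in m, angles in degrees, forces in N, time in s.
With the tool pointing down it reaches from about 0.4 to 0.825 m from the base axis. Payload 7 kg.
Tool frame: the origin (TCP) lies on the front face of the gripper's body, between the roots of the fingers; the fingertips stand 66 mm ahead of it and the grasp point (between the pads) lies 47 mm ahead of it; z points along the fingers, y is the line along which they close (so a half turn about z gives the same grasp; the last joint's range is limited). The gripper opens to 88 mm and grips with 3 to 60 N. Pads are 19 mm wide; open, the fingers measure 130 mm over their backs; the gripper's body (78 mm by 193 mm) begins 47 mm behind the grasp point.
Start: joints at [-51.56, 20.546, 0.682, 0, -70.136, -16.507], TCP at [0.252, -0.626, 0.292] pointing down, gripper open.
Joint ranges: [-176.03, 176.03], [-82.01, 121.73], [-58.28, 71.71], [-173.87, 95.51], [-174.79, -0.11], [-173.66, 173.66]. Speed limits (degrees/s): [136.94, 136.94, 172.46, 180, 180, 180].

### API

Orientations are given as [roll, pitch, yaw] about the fixed x, y, z axes, in that order (R = Rz(yaw) Ry(pitch) Rx(roll)).
In Python, from plant import ctrl gives the robot as it stands.
- The arm moves only by the tool send_rows, never from a script. Its argument "deltas" is a list of rows, each a list of 2 entries, a list of its own where there are three numbers: the shift along the tool's x, y, z each as a share of 800 mm, from -1 to 1, then the turn about the tool's z as a share of 90 degrees, from -1 to 1. A call has exactly 5 rows; each row is the pose to reach, as a shift and turn from the pose commanded when the call began, along the tool's axes at that moment; what a row does not reach only later rows make up. A row lasts 1/12 s, in which the tool goes at most 41.7 mm and 7.16 degrees, less where a joint would pass 70% of its speed; a pose out of reach is approached as far as the arm can. A call with a number of a shift or a turn outside -1 to 1 is refused whole. A call with a gripper value outside its range is refused whole. "gripper" is the opening, from 0 (shut) to 1 (fully open), set as the call begins (left out, the last holds). The fingers move at their own pace and stop on an object; the grip force is fixed at half the most. Time passes only in rows, so rows that repeat a pose let the fingers close, or fill a call up. It gives the time, the measured TCP pose, the force, the opening and the grip force at its end, in the units of the state.
- ctrl.get_obs(): the state, without advancing time (a new reading comes with each control period).
- ctrl.snapshot(name): name is "scene" or "top"; returns a dict with "color" (384x512x3 uint8, red, green, blue), "vertical_fov" (degrees; the focal length in pixels is half the picture's height over the tangent of half this angle, whatever the lens; pixels are square), "cx", "cy" (the principal point, pixels), "rvec" (rotation vector, rad) and "tvec" (3), from world to camera coordinates, as OpenCV has them. Camera axes: x right, y down, z forward; pixel columns grow to the right and rows downward; lengths in m; the calibration is good to about 2 mm. A picture is of the moment at which its call begins. There is no depth.
- ctrl.close_job(): hands the job in; it is judged then, once.
Trained networks look in a picture, given as the dict that the camera call returned (one of the last four; its "shot" number tells which), for a name from the list of things; names that differ only in an ending like _2 or _b are one class to them, and where a whole thing is asked for, a point or a joint stands for the part that bears it (a point fixed in the world has none). Each returns a list of dicts, best first, with "conf" (0 to 1); they miss things now and then, are a little off and sometimes report something else, mostly with a low value. They report only what shows in the picture. A call takes as long as a camera call. They do not tell look-alikes from the thing itself.
- ctrl.boxes_of(picture, thing): "xy" ([column, row] as shares, 0 to 1, of the picture: columns of its width, rows of its height, amid what is visible of it).
- ctrl.cut_out(picture, thing): "pixels" (384x512 bool, what is visible of it) and "xy" ([column, row] as shares, 0 to 1, of the picture: columns of its width, rows of its height, amid what is visible of it).
The state is a dict: "clock": time; "joint_pos": joint angles; "qvel": joint speeds; "tau": joint torques, N m; "tool_pos": TCP position; "orientation": TCP orientation; "force": force on the tool from outside, world axes, zero at the start; "moment": the same for the moment, N m; "opening": finger opening in m; "gripper_force": force on a finger pad.
Only numpy, scipy, OpenCV 4.12 (cv2) and the standard library are available. Lean on these libraries where they do the work, as an engineer would, in place of code of your own. Each camera call takes 0.05 s, during which the arm holds its last target. There are 200 camera calls.

### The job

The hold-down block has lost its nut. One of the three look-alike cap nuts has the thread of the stud that stands up through the clamp strap: try them, and screw that one home so that it holds the strap firmly down on the brass plate by itself. Leave the two nuts that do not fit standing on the bench clear of the block, and leave the plate and everything else where they lie.

Things in the scene. Friction and masses are not known exactly. Their poses are not given: they have to be found in the camera images.
- clamp_block: steel block screwed to the bench, 84 x 134 x 20 mm (x, y, z), origin at the centre of its underside. A threaded stud stands at its centre, up through the hole of the clamp strap. Two dowels rise through the strap 46 mm to -y, to 39 mm above the bench. Two stud sizes (15 or 22 mm over the thread) change places between the block and a wooden rack behind, which is not used.
- stud_top (a point): tip of the stud in the block, on its axis, 50 mm above the bench; the top 3 mm is a plain narrower point. Right-hand thread (clockwise from above goes down), three starts, 21 mm a turn. A nut too small stops 3 to 5 mm below the tip, does not go down when turned and may fall over if let go. A nut too big drops to the strap, 13 mm below the tip, turns loosely and lifts straight off.
- nut_seat (a point): on the stud's axis 33 mm above the bench: where the mouth of the nut lies when home. The right nut, set straight on within about 1 mm, stops 5 to 13 mm below the tip and screws down from there with a light push (1.5 to 4 rad clockwise with its 1 mm play; regrasp), 0.3 N m is tight. Once its mouth is 13 mm below the tip it cannot be pulled straight up.
- strap (a joint): clamp strap, steel bar 38 x 96 x 8 mm along the block's y, round the stud; its top is 37 mm above the bench at 0. It slides straight down, in metres: 0 = lifted by its spring, 0.004 = down on the brass plate. The spring pushes up with 4 N at 0, 6 N at 0.004: only a nut held by its thread keeps it down, not a nut's weight.
- plate: loose brass plate 46 x 46 x 5 mm lying on the block under the +y end of the strap against small stop pins; origin at the centre of its underside
- nut_1: knurled blind cap nut of steel, 37 mm across, 30 mm tall, about 0.1 kg, standing mouth down on the bench. The three nuts look exactly alike; only the threads inside differ, and which of them fits is not known. Origin: centre of the mouth (underside), z up through the closed top; grip it by its round side.
- nut_2: the second cap nut, same outside as nut_1, another thread; origin and axes as nut_1
- nut_3: the third cap nut, same outside as nut_1, another thread; origin and axes as nut_1
- parts_tin: bystander: small closed white tin, 42 mm across, 18 mm high, among the nuts; origin at the centre of its underside
- steel_bar: bystander: loose steel bar 19 x 62 x 13 mm on the bench (long side along its y); origin at the centre of its underside
Mind the look-alikes: they are no part of the job. What is shaped like the nut_1 but brown or red is not meant.

How it is judged:
By the outcome, as a careful person would: the job done as asked, in the order asked, and still so for the second after the job is handed in, with the robot touching nothing.
It also fails if it takes over 72 s, if anything falls off the work surface, if the arm or the gripper's body presses on something with over 40 N, if the wrist force passes 120 N, or if a joint passes its speed limit or range.

## Working session

There is one attempt and no reset: what is moved stays moved. The work goes in short steps, Python scripts to look and compute and a tool call to move; the robot and the scene stay as the last step left them, time stands still between calls to the robot, and variables do not carry over. Pictures are saved under pics/ and viewed, at most 10 in all, crops included, and the job is handed in when it is done.

Besides the shell and the picture viewer there is one more tool, called in YAML: its name, and indented under it one key for each argument. send_rows: Moves the arm, as the interface text tells. Shift numbers are shares of 800 mm and turn numbers shares of 90 degrees, none past 1 either way. Its arguments: {"type":"object","properties":{"deltas":{"type":"array","items":{"type":"array"}},"gripper":{"type":"number"}},"required":["deltas"]}

```bash
ls; mkdir -p pics
cat > h.py <<'E'
import numpy as np, cv2
from plant import ctrl
def cam(p):
    h,w=p["color"].shape[:2]; f=h/2/np.tan(np.radians(p["vertical_fov"])/2)
    K=np.array([[f,0,p["cx"]],[0,f,p["cy"]],[0,0,1]]); R=cv2.Rodrigues(np.array(p["rvec"],float))[0]
    return K,R,np.array(p["tvec"],float).ravel()
def ray(p,uv,z):
    K,R,t=cam(p); d=R.T@np.linalg.solve(K,[uv[0],uv[1],1]); c=-R.T@t
    return c+d*(z-c[2])/d[2]
def proj(p,X):
    K,R,t=cam(p); x=K@(R@np.array(X)+t); return x[:2]/x[2]
E
python3 - <<'E'
from h import *
print(ctrl.get_obs())
for n in ["top","scene"]:
    p=ctrl.snapshot(n); cv2.imwrite(f"pics/{n}0.png",p["color"][:,:,::-1])
    print(n,p["vertical_fov"],p["cx"],p["cy"],p["rvec"],p["tvec"], p.keys())
    for th,z in [("nut_1",.03),("clamp_block",.02),("strap",.037),("plate",.025),("parts_tin",.018),("steel_bar",.013),("stud_top",.05)]:
        try:
            for d in ctrl.cut_out(p,th):
                xy=np.array(d["xy"])*[512,384]; print(th,round(d["conf"],2),xy.round(1),int(d["pixels"].sum()),ray(p,xy,z).round(4))
        except Exception as e: print(th,e)
E
```

```text
pics
{'clock': 0.0, 'joint_pos': array([-5.15625424e+01,  2.05918671e+01,  6.33861419e-01, -1.95383338e-02,
       -7.01371108e+01, -1.65065537e+01]), 'qvel': array([-0.03081618, -0.03100199, -0.05037294,  0.01577435, -0.0021495 ,
        0.0030391 ]), 'tau': array([-4.03969289e-04, -5.82724893e+01,  2.93044960e+01,  6.99740231e+00,
        6.80366720e-03, -1.69117775e-04]), 'tool_pos': array([ 0.25193655, -0.62580585,  0.29122023]), 'orientation': array([ 1.79903585e+02, -9.41722469e-03, -1.58075742e+02]), 'force': array([-0.36142614, -0.22973513,  0.0820834 ]), 'moment': array([-0.00275796, -0.01551971,  0.06073194]), 'gripper_force': 0.0, 'opening': 0.08752599164078856}
top 54.580526673819115 253.7246122844838 202.7039716779436 [ 2.12463437 -2.17568685  0.12623004] [0.14056816 0.50552157 0.85395377] dict_keys(['color', 'vertical_fov', 'cx', 'cy', 'rvec', 'tvec', 'shot'])
nut_1 0.76 [192.6 242.3] 190 [0.4183 0.2752 0.03  ]
nut_1 0.69 [190.1 208.3] 221 [0.4994 0.2811 0.03  ]
nut_1 0.62 [194.1 175.1] 192 [0.58   0.2713 0.03  ]
nut_1 0.58 [159.6 242.8] 189 [0.4189 0.3535 0.03  ]
nut_1
[... 785 characters left out ...]
 372 [0.4167 0.3622 0.03  ]
nut_1 0.69 [187.3 218. ] 306 [0.57   0.2832 0.03  ]
nut_1 0.63 [265.8 241.2] 300 [0.416  0.1922 0.03  ]
clamp_block 0.65 [328.2 170.7] 1332 [ 0.4776 -0.0616  0.02  ]
strap 0.64 [328.8 158.4] 454 [ 0.4955 -0.0794  0.037 ]
plate 0.46 [305.  173.1] 167 [ 0.505  -0.0091  0.025 ]
plate 0.43 [264.9 243. ] 313 [0.4162 0.1942 0.025 ]
parts_tin 0.75 [329.1 169.6] 1441 [ 0.4798 -0.0676  0.018 ]
parts_tin 0.59 [306.6 174.7] 179 [ 0.5031 -0.0135  0.018 ]
parts_tin 0.57 [232.4 220.6] 285 [0.5093 0.2078 0.018 ]
steel_bar 0.7 [301.8 219.3] 193 [0.4167 0.0861 0.013 ]
steel_bar 0.56 [264.8 242.2] 302 [0.4237 0.1878 0.013 ]
stud_top 0.83 [327.6 168.1] 1296 [ 0.4672 -0.0424  0.05  ]
```

Run:
```python
import cv2
a=cv2.imread("pics/top0.png")[120:320,100:420]; cv2.imwrite("pics/topc.png",cv2.resize(a,None,fx=2.5,fy=2.5,interpolation=cv2.INTER_CUBIC))
a=cv2.imread("pics/scene0.png")[110:330,140:420]; cv2.imwrite("pics/scenec.png",cv2.resize(a,None,fx=2.7,fy=2.7,interpolation=cv2.INTER_CUBIC))
```

```text
(no output)
```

View pics/topc.png

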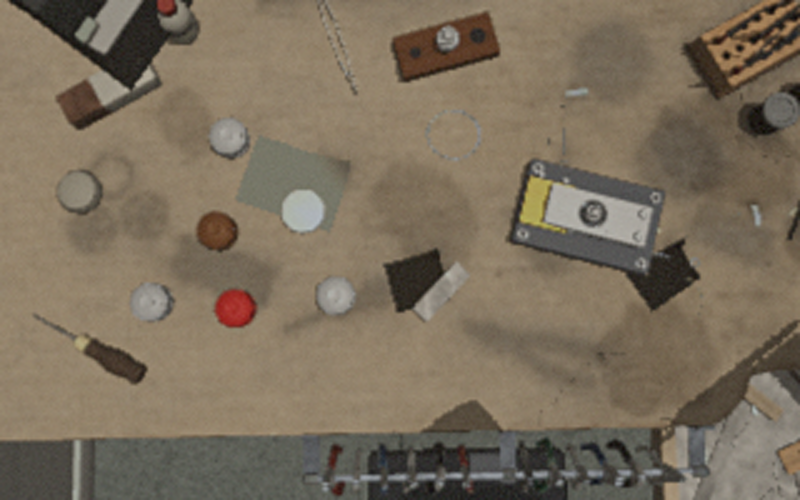

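View pics/scenec.png

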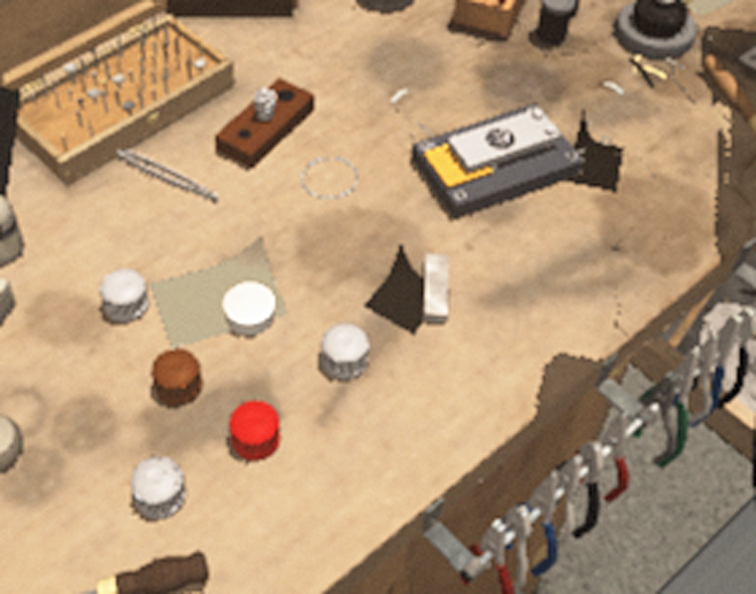

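The two crops show three steel-grey nuts, a red and a brown look-alike, and the block.

| Item | Top image pixel |
|---|---|
| Grey nut | (192,174) |
| Grey nut | (160,240) |
| Grey nut | (234,238) |
| Red look-alike | (194,243) |
| Brown look-alike | (187,212) |
| Tin | (221,204) |
| Block stud | (338,205) |

In the scene picture the same grey nuts sit at about (186,219), (199,290) and (267,240). The stud there is at about (325,161).

```bash
cat >> h.py <<'E'
from scipy.optimize import least_squares
def cyl(p,x,y,z0,r,h):
    a=np.linspace(0,2*np.pi,40); P=[proj(p,[x+r*np.cos(t),y+r*np.sin(t),z]) for t in a for z in (z0,z0+h)]
    H=cv2.convexHull(np.array(P,np.float32)).reshape(-1,2); return H
def cyl_c(p,x,y,z0,r,h):
    m=cv2.moments(cyl(p,x,y,z0,r,h)); return np.array([m["m10"],m["m01"]])/m["m00"]
def mask_c(d):
    ys,xs=np.nonzero(d["pixels"]); return np.array([xs.mean(),ys.mean()])
E
cat > find.py <<'E'
from h import *
import pickle,sys
T=ctrl.snapshot("top"); S=ctrl.snapshot("scene")
pickle.dump((T,S),open("shots.pkl","wb"))
def match(th,guess,z0,r,h):
    pc={}
    for nm,p in (("T",T),("S",S)):
        D=ctrl.cut_out(p,th)
        for i,g in enumerate(guess):
            q=cyl_c(p,*g,z0,r,h); c=[mask_c(d) for d in D]
            c=[x for x in c if np.linalg.norm(x-q)<10]
            if c: pc[i,nm]=min(c,key=lambda x:np.linalg.norm(x-q))
    for i,g in enumerate(guess):
        f=lambda x:np.concatenate([(cyl_c(p,*x,z0,r,h)-pc[i,n]) for n,p in (("T",T),("S",S)) if (i,n) in pc])
        if not any((i,n) in pc for n in "TS"): print(th,i,"none"); continue
        s=least_squares(f,g); print(th,i,s.x.round(4),s.fun.round(2),[n for n in "TS" if (i,n) in pc])
E
python3 - <<'E'
from find import *
g=[ray(T,u,.025)[:2] for u in [(191.6,174.4),(160.4,240.4),(234,238.4),(194,243),(187,212)]]
match("nut_1",g,0,.0185,.03)
match("parts_tin",[ray(T,(221,204),.015)[:2]],0,.021,.018)
# stud: triangulate viewed pixel guesses
ut=(337.6,204.8); us=(140+500/2.7,110+138/2.7)
f=lambda X:np.r_[proj(T,X)-ut,proj(S,X)-us]
s=least_squares(f,[.49,-.07,.05]);print(s.x.round(4),s.fun.round(2))
for z in (.05,): print(ray(T,ut,z),ray(S,us,z))
for n,p in(("T",T),("S",S)):
    c=proj(p,[s.x[0],s.x[1],.045]).astype(int); a=p["color"][c[1]-40:c[1]+40,c[0]-50:c[0]+50,::-1]
    cv2.imwrite(f"pics/b{n}.png",a); print(n,c)
a=np.vstack([cv2.resize(cv2.imread(f"pics/b{n}.png"),None,fx=7.5,fy=7.5,interpolation=cv2.INTER_CUBIC)[130:430] for n in "TS"]); cv2.imwrite("pics/blk.png",a)
E
```

```text
nut_1 0 [0.5823 0.281 ] [-0.15  0.95 -0.36 -0.86] ['T', 'S']
nut_1 1 [0.4226 0.3569] [-0.86  1.15  0.12 -1.5 ] ['T', 'S']
nut_1 2 [0.4249 0.1798] [-0.43  0.96 -0.27 -1.02] ['T', 'S']
nut_1 3 [0.4149 0.2764] [-0.45  0.83 -0.08 -0.81] ['T', 'S']
nut_1 4 [0.4912 0.2929] [-0.28  0.93 -0.24 -1.56] ['T', 'S']
parts_tin 0 [0.5093 0.21  ] [ 0.22  0.71 -0.5  -0.48] ['T', 'S']
[ 0.499  -0.0713  0.0302] [ 0.05  0.06 -0.08 -0.01]
[ 0.49683675 -0.06691956  0.05      ] [ 0.48679872 -0.05498224  0.05      ]
T [338 204]
S [325 156]
```

View pics/blk.png

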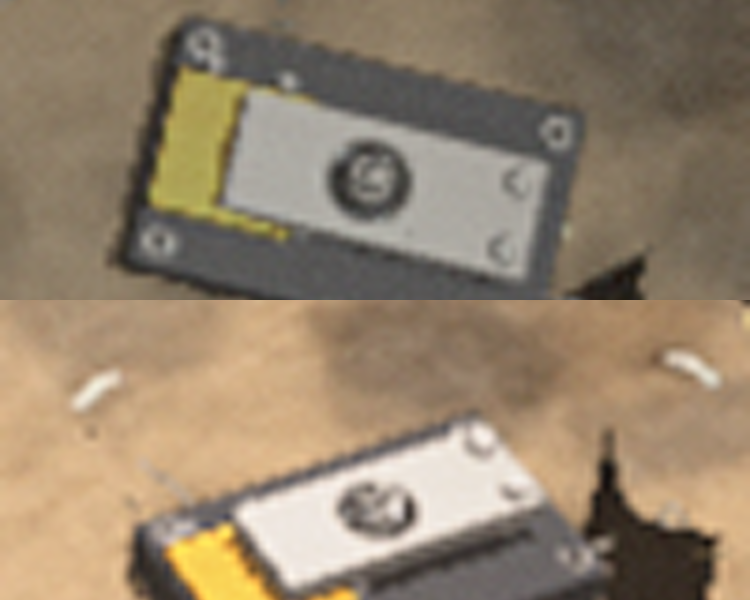

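The enlarged block crop shows the stud ring, a lighter stud inside a dark hole, at top pixel (337.0,204.7). In the scene picture it is at (324.7,160.6). The brass plate is at the left (+y) end of the strap and the two dowels are at the right.

Run:
```python
from find import *
# block silhouette fit from masks
def hull(p,x,y,w):
    c,s=np.cos(w),np.sin(w); P=[]
    for a in(-.042,.042):
        for b in(-.067,.067):
            for z in(0,.02): P.append(proj(p,[x+c*a-s*b,y+s*a+c*b,z]))
    return cv2.convexHull(np.array(P,np.float32)).reshape(-1,2)
def mom(H):
    m=cv2.moments(H); u=np.array([m["m10"],m["m01"]])/m["m00"]
    return np.r_[u, np.array([m["mu20"],m["mu11"],m["mu02"]])/m["m00"]/20]
ds={}
for n,p in(("T",T),("S",S)):
    d=ctrl.cut_out(p,"clamp_block")[0]; cs,_=cv2.findContours(d["pixels"].astype(np.uint8),0,1); k=max(cs,key=cv2.contourArea)
    ds[n]=mom(cv2.convexHull(k).astype(np.float32)); print(n,d["conf"],ds[n].round(1))
f=lambda v:np.r_[mom(hull(T,*v))-ds["T"],(mom(hull(S,*v))-ds["S"])*[1,1,.3,.3,.3]]
s=least_squares(f,[.495,-.07,-.2]); print("block",s.x.round(4),np.degrees(s.x[2]),s.fun.round(2))
for z in(.037,.043,.05):
    f=lambda X:np.r_[proj(T,[*X,z])-(336.9,204.6),proj(S,[*X,z])-(324.7,160.6)]
    s=least_squares(f,[.49,-.07]);print(z,s.x.round(4),s.fun.round(2))
```

```text
T 0.97 [334.6 206.2  11.9   1.8   5.4]
S 0.68 [326.7 162.1   5.3  -1.2   1.1]
block [ 0.5004 -0.0709 -0.1976] -11.32230943762152 [ 1.47 -0.9   1.24 -0.34  0.1  -3.34  5.08  1.87 -0.18  0.99]
0.037 [ 0.4981 -0.0676] [-0.22  0.33 -0.03 -0.57]
0.043 [ 0.4964 -0.0651] [-0.7   0.76  0.1  -1.5 ]
0.05 [ 0.4945 -0.0622] [-1.27  1.26  0.25 -2.6 ]
```

```bash
cat > plan.py <<'E'
from h import *
from scipy.spatial.transform import Rotation as Ro
def plan(wps,start=None):
    """wps: list of (x,y,z,yaw). start None -> measured pose. prints share rows, one per call"""
    o=ctrl.get_obs(); 
    if start is None: start=(*o["tool_pos"],o["orientation"][2])
    p=np.array(start[:3]); y=start[3]
    for w in wps:
        R=Ro.from_euler("ZX",[y,180],degrees=True).as_matrix()
        d=R.T@(np.array(w[:3])-p); t=-((w[3]-y+180)%360-180)
        print([[float(v) for v in (d/.8).round(4)],float(round(t/90,4))],"mm",np.linalg.norm(d).round(4)*1000,"deg",round(t,1))
        # what rounding gives
        p=p+R@((d/.8).round(4)*.8); y=y-round(t/90,4)*90
E
python3 - <<'E'
from plan import *
plan([(.36,-.46,.28,-123.4),(.45,-.28,.26,-88.7),(.49,-.09,.24,-54),(.47,.08,.22,-19.3),(.4249,.1798,.18,15.4),(.4249,.1798,.12,50)])
E
```

```text
[[-0.2027, 0.1423, 0.0152], -0.3852] mm 198.5 deg -34.7
[[-0.2497, 0.0299, 0.025], -0.3856] mm 202.2 deg -34.7
[[-0.2363, -0.0554, 0.025], -0.3855] mm 195.20000000000002 deg -34.7
[[-0.1867, -0.1047, 0.025], -0.3856] mm 172.4 deg -34.7
[[-0.0944, -0.0991, 0.05], -0.3855] mm 116.6 deg -34.7
[[-0.0, 0.0, 0.075], -0.3845] mm 60.0 deg -34.6
```

send_rows:
  deltas:
    - [[-0.2027,0.1423,0.0152],-0.3852]
    - [[-0.2027,0.1423,0.0152],-0.3852]
    - [[-0.2027,0.1423,0.0152],-0.3852]
    - [[-0.2027,0.1423,0.0152],-0.3852]
    - [[-0.2027,0.1423,0.0152],-0.3852]
  gripper: 0.7

```text
clock: 1.72
tool_pos: [0.361, -0.4577, 0.28]
orientation: [-180.0, 0.0, -123.0]
force: [0.2, -0.9, 0.9]
opening: 0.0632
gripper_force: 0.0
```

send_rows:
  deltas:
    - [[-0.2497,0.0299,0.025],-0.3856]
    - [[-0.2497,0.0299,0.025],-0.3856]
    - [[-0.2497,0.0299,0.025],-0.3856]
    - [[-0.2497,0.0299,0.025],-0.3856]
    - [[-0.2497,0.0299,0.025],-0.3856]

```text
clock: 2.13
tool_pos: [0.4507, -0.2778, 0.2602]
orientation: [-180.0, -0.0, -88.3]
force: [0.7, -0.6, -0.9]
opening: 0.0615
gripper_force: 0.0
```

send_rows:
  deltas:
    - [[-0.2363,-0.0554,0.025],-0.3855]
    - [[-0.2363,-0.0554,0.025],-0.3855]
    - [[-0.2363,-0.0554,0.025],-0.3855]
    - [[-0.2363,-0.0554,0.025],-0.3855]
    - [[-0.2363,-0.0554,0.025],-0.3855]

```text
clock: 2.55
tool_pos: [0.4903, -0.0872, 0.2401]
orientation: [-179.9, -0.0, -53.6]
force: [1.0, -0.4, 0.4]
opening: 0.0612
gripper_force: 0.0
```

send_rows:
  deltas:
    - [[-0.1867,-0.1047,0.025],-0.3856]
    - [[-0.1867,-0.1047,0.025],-0.3856]
    - [[-0.1867,-0.1047,0.025],-0.3856]
    - [[-0.1867,-0.1047,0.025],-0.3856]
    - [[-0.1867,-0.1047,0.025],-0.3856]

```text
clock: 2.97
tool_pos: [0.4695, 0.0847, 0.2198]
orientation: [-179.9, -0.0, -18.7]
force: [0.7, -0.4, 0.3]
opening: 0.0612
gripper_force: 0.0
```

send_rows:
  deltas:
    - [[-0.0944,-0.0991,0.05],-0.3855]
    - [[-0.0944,-0.0991,0.05],-0.3855]
    - [[-0.0944,-0.0991,0.05],-0.3855]
    - [[-0.0944,-0.0991,0.05],-0.3855]
    - [[-0.0944,-0.0991,0.05],-0.3855]

```text
clock: 3.38
tool_pos: [0.424, 0.1814, 0.1795]
orientation: [180.0, 0.0, 16.0]
force: [-0.1, -0.1, 1.2]
opening: 0.0614
gripper_force: 0.0
```

send_rows:
  deltas:
    - [[0,0,0.06],-0.3845]
    - [[0,0,0.06],-0.3845]
    - [[0,0,0.06],-0.3845]
    - [[0,0,0.06],-0.3845]
    - [[0,0,0.06],-0.3845]

```text
clock: 3.8
tool_pos: [0.4249, 0.1799, 0.1318]
orientation: [180.0, 0.0, 50.4]
force: [0.5, 0.5, -0.3]
opening: 0.0615
gripper_force: 0.0
```

send_rows:
  deltas:
    - [[0,0,0.03],0]
    - [[0,0,0.055],0]
    - [[0,0,0.0735],0]
    - [[0,0,0.0735],0]
    - [[0,0,0.0735],0]

```text
clock: 4.22
tool_pos: [0.4248, 0.1796, 0.073]
orientation: [180.0, 0.1, 50.0]
force: [-0.0, 0.6, 0.9]
opening: 0.0613
gripper_force: 0.0
```

send_rows:
  deltas:
    - [[0,0,0],0]
    - [[0,0,0],0]
    - [[0,0,0],0]
    - [[0,0,0],0]
    - [[0,0,0],0]
  gripper: 0.2

```text
clock: 4.63
tool_pos: [0.4252, 0.1801, 0.0739]
orientation: [180.0, -0.1, 50.0]
force: [-1.5, 0.3, 5.5]
opening: 0.0372
gripper_force: 30.0
```

send_rows:
  deltas:
    - [[0,0,0],0]
    - [[0,0,0],0]
    - [[0,0,0],0]
    - [[0,0,0],0.08]
    - [[0,0,0],0.16]
  gripper: 0.6

```text
clock: 5.05
tool_pos: [0.4248, 0.1797, 0.0731]
orientation: [-180.0, 0.0, 35.4]
force: [-0.3, -1.2, 0.5]
opening: 0.0523
gripper_force: 0.0
```

send_rows:
  deltas:
    - [[0,0,0],0.39]
    - [[0,0,0],0.39]
    - [[0,0,0],0.39]
    - [[0,0,0],0.39]
    - [[0,0,0],0.39]

```text
clock: 5.47
tool_pos: [0.4248, 0.1797, 0.073]
orientation: [180.0, 0.0, 0.2]
force: [0.1, -0.4, -0.7]
opening: 0.0527
gripper_force: 0.0
```

send_rows:
  deltas:
    - [[0,0,0],0.39]
    - [[0,0,0],0.39]
    - [[0,0,0],0.39]
    - [[0,0,0],0.39]
    - [[0,0,0],0.39]

```text
clock: 5.88
tool_pos: [0.4248, 0.1798, 0.0731]
orientation: [180.0, 0.0, -34.9]
force: [-0.2, 0.4, -0.9]
opening: 0.0529
gripper_force: 0.0
```

send_rows:
  deltas:
    - [[0,0,0],0.06]
    - [[0,0,0],0.06]
    - [[0,0,0],0.06]
    - [[0,0,0],0.06]
    - [[0,0,0],0.06]
  gripper: 0.2

```text
clock: 6.3
tool_pos: [0.4248, 0.1798, 0.0731]
orientation: [180.0, 0.0, -39.8]
force: [-0.3, 0.6, -1.7]
opening: 0.0368
gripper_force: 30.0
```

Run:
```python
from plan import *
o=ctrl.get_obs(); print(o["joint_pos"].round(1))
plan([(.4248,.1798,.165,-15),(.455,.05,.165,15),(.497,-.067,.155,45)])
```

```text
[ 47.5  16.4 -41.   -0.  -32.6   2.7]
[[-0.0001, 0.0, -0.1149], -0.2755] mm 91.89999999999999 deg -24.8
[[0.0785, 0.147, 0.0], -0.3333] mm 133.3 deg -30.0
[[0.0129, 0.1548, 0.0125], -0.3334] mm 124.7 deg -30.0
```

send_rows:
  deltas:
    - [[0,0,-0.05],0]
    - [[0,0,-0.1149],-0.2755]
    - [[0,0,-0.1149],-0.2755]
    - [[0,0,-0.1149],-0.2755]
    - [[0,0,-0.1149],-0.2755]

```text
clock: 6.72
tool_pos: [0.4252, 0.1802, 0.1664]
orientation: [-179.9, -0.1, -14.6]
force: [-0.8, -0.3, -1.8]
opening: 0.0374
gripper_force: 30.0
```

send_rows:
  deltas:
    - [[0.0785,0.147,0],-0.3333]
    - [[0.0785,0.147,0],-0.3333]
    - [[0.0785,0.147,0],-0.3333]
    - [[0.0785,0.147,0],-0.3333]
    - [[0.0785,0.147,0],-0.3333]

```text
clock: 7.13
tool_pos: [0.4544, 0.0465, 0.1647]
orientation: [180.0, 0.1, 15.2]
force: [0.7, 0.4, -1.1]
opening: 0.0367
gripper_force: 30.0
```

send_rows:
  deltas:
    - [[0.0129,0.1548,0.0125],-0.3334]
    - [[0.0129,0.1548,0.0125],-0.3334]
    - [[0.0129,0.1548,0.0125],-0.3334]
    - [[0.0129,0.1548,0.0125],-0.3334]
    - [[0.0129,0.1548,0.0125],-0.3334]

```text
clock: 7.55
tool_pos: [0.497, -0.0701, 0.1543]
orientation: [-180.0, 0.1, 45.2]
force: [0.2, 0.1, -0.5]
opening: 0.0374
gripper_force: 30.0
```

Run:
```python
from plan import *
S=ctrl.snapshot("scene"); T=ctrl.snapshot("top"); o=ctrl.get_obs(); print(o["clock"],o["tool_pos"].round(4),o["orientation"].round(1),o["joint_pos"].round(1))
for n,p in(("T",T),("S",S)):
    for d in ctrl.cut_out(p,"nut_1"): print(n,round(d["conf"],2),mask_c(d).round(1),ray(p,mask_c(d),.09).round(3))
x,y,z=o["tool_pos"]; im=S["color"][:,:,::-1].copy()
c=proj(S,[x,y,z-.07]).astype(int); a=im[c[1]-45:c[1]+45,c[0]-60:c[0]+60]; a=cv2.resize(a,None,fx=5,fy=5,interpolation=cv2.INTER_CUBIC)
b=a.copy(); H=(cyl(S,x,y,z-.073,.0185,.03)-(c-[60,45])+.5)*5-.5
cv2.polylines(b,[H.round().astype(int)],True,(0,0,255),1)
for X in ([.497,-.067,.037],):
  R=[(proj(S,[X[0]+.011*np.cos(t),X[1]+.011*np.sin(t),X[2]])-(c-[60,45])+.5)*5-.5 for t in np.linspace(0,6.28,30)]
  cv2.polylines(b,[np.array(R).round().astype(int)],True,(0,255,0),1)
cv2.imwrite("pics/hov.png",b)
```

```text
7.65 [ 0.4963 -0.0682  0.1545] [-1.80e+02  1.00e-01  4.49e+01] [ 14.7  12.2 -31.4  -0.  -46.5 120.2]
T 0.74 [191.5 174.3] [0.569 0.267 0.09 ]
T 0.72 [159.8 240.2] [0.423 0.337 0.09 ]
T 0.62 [193.4 242.8] [0.416 0.263 0.09 ]
T 0.48 [186.5 211.8] [0.485 0.278 0.09 ]
S 0.88 [205.4 249.8] [0.444 0.317 0.09 ]
S 0.84 [198.7 290.6] [0.384 0.372 0.09 ]
S 0.64 [234.4 269.7] [0.377 0.301 0.09 ]
S 0.49 [186.2 219.7] [0.525 0.306 0.09 ]
```

View pics/hov.png

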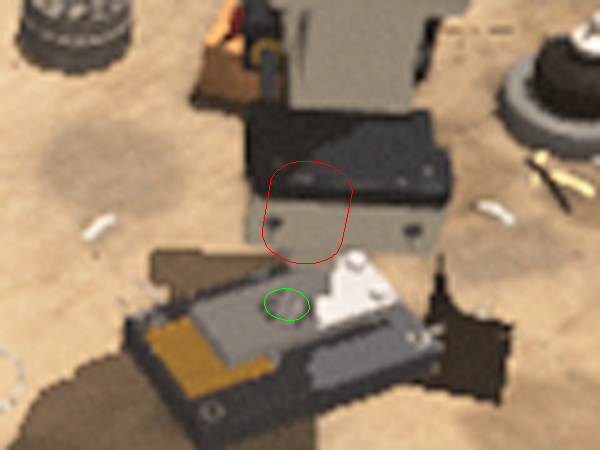

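The view from the scene camera shows the gripper body (around (345,180) in the crop) hiding the nut. The stud ring at crop (287,305) matches my projected circle. I'll probe by force instead.

send_rows:
  deltas:
    - [[0,0,0.0338],0]
    - [[0,0,0.0338],0]
    - [[0,0,0.0338],0]
    - [[0,0,0.0338],0]
    - [[0,0,0.0338],0]

```text
clock: 8.17
tool_pos: [0.4971, -0.0667, 0.1291]
orientation: [180.0, -0.1, 44.9]
force: [-0.9, 0.7, -0.5]
opening: 0.037
gripper_force: 30.0
```

send_rows:
  deltas:
    - [[0,0,0.00175],0]
    - [[0,0,0.0035],0]
    - [[0,0,0.00525],0]
    - [[0,0,0.007],0]
    - [[0,0,0.00875],0]

```text
clock: 8.58
tool_pos: [0.4966, -0.0672, 0.121]
orientation: [-180.0, -0.0, 44.9]
force: [0.0, 0.2, -1.2]
opening: 0.0373
gripper_force: 30.0
```

send_rows:
  deltas:
    - [[0,0,0.00075],0]
    - [[0,0,0.0015],0]
    - [[0,0,0.00225],0]
    - [[0,0,0.003],0]
    - [[0,0,0.00375],0]

```text
clock: 9.0
tool_pos: [0.4966, -0.0671, 0.1181]
orientation: [180.0, -0.0, 44.9]
force: [0.5, 0.0, -2.5]
opening: 0.037
gripper_force: 30.0
```

send_rows:
  deltas:
    - [[0,0,0.00075],0]
    - [[0,0,0.0015],0]
    - [[0,0,0.00225],0]
    - [[0,0,0.003],0]
    - [[0,0,0.00375],0]

```text
clock: 9.42
tool_pos: [0.4971, -0.0671, 0.1154]
orientation: [180.0, -0.0, 44.9]
force: [-1.2, 0.0, 5.5]
opening: 0.0367
gripper_force: 30.0
```

send_rows:
  deltas:
    - [[0,0,0.00075],0]
    - [[0,0,0.0015],0]
    - [[0,0,0.00225],0]
    - [[0,0,0.003],0]
    - [[0,0,0.00375],0]

```text
clock: 9.83
tool_pos: [0.4979, -0.0671, 0.1143]
orientation: [179.9, -0.1, 44.9]
force: [-7.1, 2.3, 28.8]
opening: 0.0368
gripper_force: 30.0
```

send_rows:
  deltas:
    - [[0,-0.0007,-0.0036],0]
    - [[0,-0.0007,-0.0036],0.08]
    - [[0,-0.0007,-0.003],0.16]
    - [[0,-0.0007,-0.0025],0.24]
    - [[0,-0.0007,-0.002],0.32]

```text
clock: 10.25
tool_pos: [0.4971, -0.0665, 0.1141]
orientation: [180.0, -0.1, 15.9]
force: [1.0, 0.3, 0.6]
opening: 0.0367
gripper_force: 30.0
```

send_rows:
  deltas:
    - [[0,0,0.0006],0.078]
    - [[0,0,0.0012],0.156]
    - [[0,0,0.0018],0.234]
    - [[0,0,0.0024],0.312]
    - [[0,0,0.003],0.39]

```text
clock: 10.67
tool_pos: [0.4973, -0.0664, 0.1117]
orientation: [-179.9, -0.1, -19.2]
force: [2.7, 1.1, 1.5]
opening: 0.0369
gripper_force: 30.0
```

send_rows:
  deltas:
    - [[0,0,0.0006],0.078]
    - [[0,0,0.0012],0.156]
    - [[0,0,0.0018],0.234]
    - [[0,0,0.0022],0.312]
    - [[0,0,0.0027],0.39]

```text
clock: 11.08
tool_pos: [0.4976, -0.0665, 0.1097]
orientation: [-179.9, -0.1, -54.3]
force: [3.0, -1.3, 1.2]
opening: 0.0371
gripper_force: 30.0
```

send_rows:
  deltas:
    - [[0,0,0.0006],0.078]
    - [[0,0,0.0012],0.156]
    - [[0,0,0.0018],0.234]
    - [[0,0,0.0023],0.312]
    - [[0,0,0.0027],0.39]

```text
clock: 11.5
tool_pos: [0.4976, -0.0666, 0.1077]
orientation: [-179.8, -0.0, -89.4]
force: [2.9, -1.5, 3.4]
opening: 0.0368
gripper_force: 30.0
```

Run:
```python
from h import *
o=ctrl.get_obs(); print(o["moment"].round(3),o["force"].round(1),o["tau"][5].round(3),o["tool_pos"].round(4),o["joint_pos"][5])
```

```text
[-0.635 -0.891  0.077] [ 2.9 -1.5  3.4] 2.373 [ 0.4976 -0.0666  0.1077] -14.278325177549014
```

send_rows:
  deltas:
    - [[0,0,0.0005],0.078]
    - [[0,0,0.001],0.156]
    - [[0,0,0.0015],0.234]
    - [[0,0,0.002],0.312]
    - [[0,0,0.0024],0.39]

```text
clock: 11.92
tool_pos: [0.4977, -0.0667, 0.106]
orientation: [-179.9, 0.1, -124.5]
force: [1.6, -1.5, 7.3]
opening: 0.0369
gripper_force: 30.0
```

Run:
```python
from h import *
o=ctrl.get_obs(); print(o["moment"].round(3),o["force"].round(1),o["tau"][5].round(3),o["tool_pos"].round(4),o["joint_pos"][5])
```

```text
[-0.3   -0.695  0.134] [ 1.6 -1.5  7.3] 2.267 [ 0.4977 -0.0667  0.106 ] -49.37440366904933
```

send_rows:
  deltas:
    - [[0,0,0.0003],0.06]
    - [[0,0,0.0004],0.12]
    - [[0,0,0.0005],0.18]
    - [[0,0,0.0005],0.24]
    - [[0,0,0.0005],0.3]

```text
clock: 12.33
tool_pos: [0.4987, -0.0665, 0.1058]
orientation: [-179.9, 0.3, -151.3]
force: [6.2, -2.9, 1.3]
opening: 0.0372
gripper_force: 30.0
```

Run:
```python
from h import *
o=ctrl.get_obs(); print(o["moment"].round(3),o["force"].round(1),o["tau"][5].round(3),o["tool_pos"].round(4),o["joint_pos"][5])
```

```text
[-0.924 -2.024  0.828] [ 6.2 -2.9  1.3] 1.02 [ 0.4987 -0.0665  0.1058] -76.23851268977025
```

send_rows:
  deltas:
    - [[0,0,0],0]
    - [[0,0,0],0]
    - [[0,0,0],0]
    - [[0,0,0],0]
    - [[0,0,0],0]
  gripper: 0.52

```text
clock: 12.75
tool_pos: [0.4958, -0.0668, 0.1044]
orientation: [180.0, -0.0, -151.1]
force: [1.0, 0.8, 0.1]
opening: 0.0455
gripper_force: 0.0
```

send_rows:
  deltas:
    - [[0,0,-0.01],0]
    - [[0,0,-0.03],0]
    - [[0,0,-0.06],0]
    - [[0,0,-0.1],0]
    - [[0,0,-0.14],0]

```text
clock: 13.17
tool_pos: [0.4955, -0.0669, 0.218]
orientation: [180.0, -0.1, -151.2]
force: [1.3, -0.3, 0.1]
opening: 0.0455
gripper_force: 0.0
```

send_rows:
  deltas:
    - [[0,0,-0.15],0]
    - [[0,0,-0.2],0]
    - [[0,0,-0.2],0]
    - [[0,0,-0.2],0]
    - [[0,0,-0.2],0]

```text
clock: 13.58
tool_pos: [0.498, -0.0672, 0.3854]
orientation: [-179.7, 0.6, -151.1]
force: [1.6, -0.0, 0.4]
opening: 0.0457
gripper_force: 0.0
```

Run:
```python
from h import *
for n in("top","scene"):
    p=ctrl.snapshot(n); c=proj(p,[.497,-.067,.045]).astype(int); a=p["color"][c[1]-45:c[1]+45,c[0]-60:c[0]+60,::-1]
    b=cv2.resize(a,None,fx=5,fy=5,interpolation=cv2.INTER_CUBIC)
    for z,col in((.033,(0,0,255)),):
        H=(cyl(p,.4973,-.0668,z,.0185,.03)-(c-[60,45])+.5)*5-.5
        cv2.polylines(b,[H.round().astype(int)],True,col,1)
    cv2.imwrite(f"pics/fin_{n}.png",b)
print(ctrl.get_obs()["clock"])
a=cv2.imread("pics/fin_top.png"); b=cv2.imread("pics/fin_scene.png")
cv2.imwrite("pics/fin.png",np.hstack([a[:,100:500],b[:,100:500]]))
```

```text
13.6833
```

View pics/fin.png

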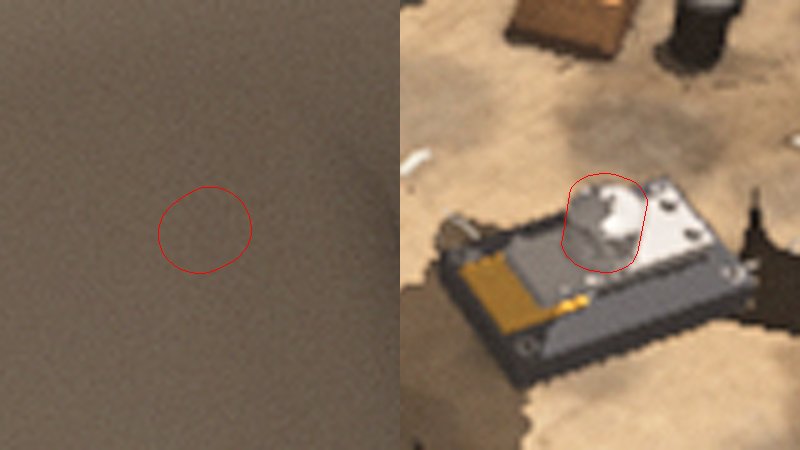

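The left (top camera) half shows only the arm covering the view. The right (scene) half shows the nut at about crop (605,225), upright on the strap and inside the outline I predicted for the seated position. The plate is still in place. While turning, the nut came down at the thread pitch and its mouth reached about 33 mm. The torque then rose past 0.8 N m with almost no downward push, so it is tight on its thread.

```bash
python3 -c "
from plant import ctrl
print(ctrl.close_job())"
```

```text
the job is handed in; nothing more can be done
None
```

I handed the job in at about 14 s on the clock. The first nut I tried had the right thread and is screwed home (mouth about 33 mm, torque past 0.8 N m); I didn't touch the other two nuts and didn't do a separate pull test.

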